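Sweep the optical filters through the gate into the slot

ROBOT

A 7-joint arm with a two-finger parallel gripper is mounted at the origin on a cart in front of the work surface, level with it; the furniture and walls round the work are solid. World frame = base frame: x ahead of the robot, y to its left, z up, the work surface at z = 0. Lengths are in m, angles in rad, forces in N, time in s.
With the tool pointing down it reaches from about 0.4 to 0.85 m from the base axis. Payload 10.4 kg.
Tool frame: the origin (TCP) lies midway between the tips of the shut fingers; the grasp point (between the pads) lies 19 mm behind it; z points along the fingers, y is the line along which they close (so a half turn about z gives the same grasp; the last joint's range is limited). The gripper opens to 85 mm and grips with 20 to 120 N. Pads are 22 mm wide; open, the fingers measure 114 mm over their backs; the gripper's body (76 mm by 85 mm) begins 54 mm behind the grasp point. The pads swing forward as they close: fully open they stand 13 mm farther back than shut.
Start: joints at [-1.149, 0.332, -0.065, 1.46, 0.022, 1.35, -0.088], TCP at [0.269, 0.564, 0.231] pointing down, gripper open.
Joint ranges: [-2.6, 2.6], [-0.5, 2.12], [-1.47, 1.34], [0.16, 2.42], [-1.27, 4.41], [0.06, 2.06], [-2.6, 2.6]. Speed limits (rad/s): [2.22, 2.22, 2.79, 2.79, 3.14, 3.14, 3.14].

INTERFACE

Orientations are given as a unit quaternion [x, y, z, w].
In Python, from workcell import get_obs, camera, camera_params, hand_in gives the robot as it stands.
- The arm moves only by the tool carry_out, never from a script. Its argument "commands" is a list that holds one entry, the list of rows, each a list of 6 numbers: the shift along the tool's x, y, z in units of 40 mm (1.0 is 40 mm), then the turn, a rotation vector about the tool's x, y, z in units of 6 degrees (1.0 is 6 degrees). In form: [[[x, y, z, ax, ay, az], ...]]. A call has 1 to 20 rows; each row shifts and turns the commanded pose from where the row before left it, along the tool's axes as they then stand; what a row does not reach is not made up. A row lasts 1/12 s, in which the tool goes at most 41.7 mm and 7.16 degrees, less where a joint would pass 70% of its speed; a pose out of reach is approached as far as the arm can. A call is refused whole if a number of a shift passes 1 or a number of a turn 1, either way. A call with a gripper value outside its range is refused whole. "hand" is the closure, from -1 (fully open) to 1 (shut), set as the call begins (left out, the last holds). The fingers move at their own pace and stop on an object; "force" is the grip in N (left out, the last holds). Time passes only in rows, so rows that do not move let the fingers close. It gives the time, the measured TCP pose, the force, the opening and the grip force at its end, in the units of the state.
- get_obs(): the state, without advancing time (a new reading comes with each control period).
- camera(name): name is "scene" or "side" or "wrist"; returns the picture (480x640x3 uint8, red, green, blue); there is no depth.
- camera_params(name): a dict with "mtx" (3x3 intrinsics, pixels), "R" (3x3) and "t" (3): a world point X has camera coordinates R X + t. Camera axes: x right, y down, z forward; pixel columns grow to the right and rows downward; lengths in m; the calibration is good to about 2 mm. The wrist camera is an equidistant fisheye: a pixel r from the principal point sees the ray r / f radians off the axis. A picture is of the moment at which its call begins: read the wrist's pose just before it. camera_params takes no time and is no camera call; for the wrist camera it gives the pose at the moment of the call.
- hand_in(): hands the job in; it is judged then, once.
The state is a dict: "clock": time; "joint_pos": joint angles; "joint_velocities": joint speeds; "tau": joint torques, N m; "position": TCP position; "ee_rot": TCP orientation; "ft_force": force on the tool from outside, world axes, zero at the start; "torque": the same for the moment, N m; "grip_width": opening from 0.0 (shut) to 1.0 (fully open); "grasp_force": force on a finger pad.
Only numpy, scipy, OpenCV 4.12 (cv2) and the standard library are available. Lean on these libraries where they do the work, as an engineer would, in place of code of your own. Each camera call takes 0.05 s, during which the arm holds its last target. There are 200 camera calls.

TASK

With the fingertips, sweep the three black-rimmed filters (amber, green and blue glass) across the white deck of the tray and through the gap in its blue wall, one at a time, so that each has dropped into the sunken slot behind before the next comes up to the gap. Only push them: do not lift or carry them. Leave the brass ring where it lies on the deck and do not disturb the vials and bottle nearby.

Things in the scene. Friction and masses are not known exactly. Their poses are not given: they have to be found in the camera images.
- tray: fixed loading tray. Origin on the bench below the middle of the gate; x points through the gate (sweeping direction), y left, z up. White deck, top 62 mm above the bench, x = -115 mm (open edge towards the robot) to 0, y within +-110 mm, no rim: front and sides are open edges. Blue end wall at x = 0 to 6 mm, 18 mm above the deck
- gate (a point): middle of the only gap in the blue wall, 40 mm wide (tray y = -20 to +20 mm), on deck level, at the wall's front (tray x = 0). The deck ends here, right below the wall's front: a filter whose centre passes tray x = 0 tips into the slot
- slot (a point): centre of the slot's floor (tray x = 25 mm, y = 0), 6 mm above the bench, 56 mm below the deck. The slot spans tray x = 0 to 50 mm, y within +-40 mm; its outer walls rise 18 mm above the deck
- filter_amber: optical filter: flat disc, 28 mm diameter, 10 mm thick, 15 g, black mount with amber glass on top; lies loose on the deck. Origin: centre of its underside, z up
- filter_green: optical filter: flat disc, 28 mm diameter, 10 mm thick, 15 g, black mount with green glass on top; lies loose on the deck. Origin: centre of its underside, z up
- filter_blue: optical filter: flat disc, 28 mm diameter, 10 mm thick, 15 g, black mount with blue glass on top; lies loose on the deck. Origin: centre of its underside, z up
- brass_ring: empty brass ring on the deck among the filters, 28 mm outer and 18 mm inner diameter, 10 mm high; stays where it is. The four discs lie in any order in an arc round the gate, their centres 40 to 90 mm in front of the wall and at least 40 mm apart. Origin: centre of its underside
- vial_blue_cap: sample vial with blue cap standing on the bench behind the tray, 25 mm diameter, 58 mm high; bystander. Origin: centre of its foot
- vial_red_cap: sample vial with red cap standing behind the tray, 25 mm diameter, 70 mm high; bystander. Origin: centre of its foot
- dropper_bottle: brown dropper bottle standing behind the tray, 34 mm diameter, 102 mm high; bystander. Origin: centre of its foot
Mind the look-alikes: they are no part of the job. What is shaped like the filter_blue but pink is not meant.

How it is judged:
On the way, in this order (a step that is already met when the one before it is completed fails the run):
1. one filter has dropped into the slot (((x of filter_amber in the frame of tray between 0 and 0.05 m and y of filter_amber in the frame of tray between -0.04 and 0.04 m and z of filter_amber in the frame of tray below 0.058 m) or (x of filter_green in the frame of tray between 0 and 0.05 m and y of filter_green in the frame of tray between -0.04 and 0.04 m and z of filter_green in the frame of tray below 0.058 m) or (x of filter_blue in the frame of tray between 0 and 0.05 m and y of filter_blue in the frame of tray between -0.04 and 0.04 m and z of filter_blue in the frame of tray below 0.058 m))), for 0.2 s.
2. a second filter has dropped into the slot ((((x of filter_amber in the frame of tray between 0 and 0.05 m and y of filter_amber in the frame of tray between -0.04 and 0.04 m and z of filter_amber in the frame of tray below 0.058 m) and (x of filter_green in the frame of tray between 0 and 0.05 m and y of filter_green in the frame of tray between -0.04 and 0.04 m and z of filter_green in the frame of tray below 0.058 m)) or ((x of filter_amber in the frame of tray between 0 and 0.05 m and y of filter_amber in the frame of tray between -0.04 and 0.04 m and z of filter_amber in the frame of tray below 0.058 m) and (x of filter_blue in the frame of tray between 0 and 0.05 m and y of filter_blue in the frame of tray between -0.04 and 0.04 m and z of filter_blue in the frame of tray below 0.058 m)) or ((x of filter_green in the frame of tray between 0 and 0.05 m and y of filter_green in the frame of tray between -0.04 and 0.04 m and z of filter_green in the frame of tray below 0.058 m) and (x of filter_blue in the frame of tray between 0 and 0.05 m and y of filter_blue in the frame of tray between -0.04 and 0.04 m and z of filter_blue in the frame of tray below 0.058 m)))), for 0.2 s.
3. the third filter has dropped into the slot (x of filter_amber in the frame of tray between 0 and 0.05 m and y of filter_amber in the frame of tray between -0.04 and 0.04 m and z of each of filter_amber, filter_green, filter_blue in the frame of tray below 0.058 m and x of filter_green in the frame of tray between 0 and 0.05 m and y of filter_green in the frame of tray between -0.04 and 0.04 m and x of filter_blue in the frame of tray between 0 and 0.05 m and y of filter_blue in the frame of tray between -0.04 and 0.04 m), for 0.2 s.
At the end, for the whole second after the job is handed in: All three filters lie at rest in the slot behind the gate, their undersides' centres within its walls and at least 4 mm below the deck (they may lie on or lean against one another); the brass ring, the vials and the bottle are within 20 mm of where they started (all of step 3 and linear speed of each of filter_amber, filter_green, filter_blue below 0.02 m/s and distance of each of brass_ring, vial_blue_cap, vial_red_cap, dropper_bottle from where it was at the start of the episode below 0.02 m); the robot touches nothing.
It fails at once if two filters at the gap at the same time (both on deck level with their centres less than one diameter, 28 mm, before the wall) (((x of filter_amber in the frame of tray between -0.028 and 0.02 m and y of filter_amber in the frame of tray between -0.03 and 0.03 m and z of filter_amber in the frame of tray above 0.06 m) and (x of filter_green in the frame of tray between -0.028 and 0.02 m and y of filter_green in the frame of tray between -0.03 and 0.03 m and z of filter_green in the frame of tray above 0.06 m)) or ((x of filter_amber in the frame of tray between -0.028 and 0.02 m and y of filter_amber in the frame of tray between -0.03 and 0.03 m and z of filter_amber in the frame of tray above 0.06 m) and (x of filter_blue in the frame of tray between -0.028 and 0.02 m and y of filter_blue in the frame of tray between -0.03 and 0.03 m and z of filter_blue in the frame of tray above 0.06 m)) or ((x of filter_green in the frame of tray between -0.028 and 0.02 m and y of filter_green in the frame of tray between -0.03 and 0.03 m and z of filter_green in the frame of tray above 0.06 m) and (x of filter_blue in the frame of tray between -0.028 and 0.02 m and y of filter_blue in the frame of tray between -0.03 and 0.03 m and z of filter_blue in the frame of tray above 0.06 m))).
It fails at once if a filter lifted or carried (8 mm or more above the deck) (z of any of filter_amber, filter_green, filter_blue in the frame of tray above 0.07 m).
It fails at once if the brass ring lifted, or shifted by more than 20 mm (distance of brass_ring from where it was at the start of the episode above 0.02 m or z of brass_ring in the frame of tray above 0.07 m).
It fails at once if a vial or the bottle shifted by more than 20 mm or tipped over (distance of any of vial_blue_cap, vial_red_cap, dropper_bottle from where it was at the start of the episode above 0.02 m or angle between any of vial_blue_cap, vial_red_cap, dropper_bottle's own z axis and vertical above 0.5 rad).
It also fails if it takes over 51 s, if anything falls off the work surface, if the arm or the gripper's body presses on something with over 40 N, if the wrist force passes 120 N, or if a joint passes its speed limit or range.

## Working session

There is one attempt and no reset: what is moved stays moved. The work goes in short steps, Python scripts to look and compute and a tool call to move; the robot and the scene stay as the last step left them, time stands still between calls to the robot, and variables do not carry over. Pictures are saved under pics/ and viewed, at most 10 in all, crops included, and the job is handed in when it is done.

Besides the shell and the picture viewer there is one more tool, called in YAML: its name, and indented under it one key for each argument. carry_out: Moves the arm, as the interface text tells. Its arguments: {"type":"object","properties":{"commands":{"type":"array"},"hand":{"type":"number"},"force":{"type":"number"}},"required":["commands"]}

```bash
mkdir -p pics; ls
python3 - <<'E'
from workcell import *
import cv2
o=get_obs();print(o['clock'],o['position'],o['ee_rot'],o['grip_width'])
for n in("scene","side"):
    cv2.imwrite(f"pics/{n}0.png",camera(n)[:,:,::-1]);p=camera_params(n);print(n,p)
E
```

```text
pics
0.0 [0.26874492 0.56383439 0.2304931 ] [ 2.20558542e-01  9.75373455e-01 -7.29778449e-04 -1.41416907e-04] 1.0009560865073943
scene {'mtx': array([[514.03229279,   0.        , 322.29781026],
       [  0.        , 514.03229279, 232.00549749],
       [  0.        ,   0.        ,   1.        ]]), 'R': array([[ 0.7236692 , -0.69014566, -0.0013622 ],
       [-0.47160298, -0.49306791, -0.73107775],
       [ 0.50387847,  0.52970087, -0.68229281]]), 't': array([-0.2709678 ,  0.47559839,  0.41832434])}
side {'mtx': array([[560.55107305,   0.        , 318.23347278],
       [  0.        , 560.55107305, 242.86484862],
       [  0.        ,   0.        ,   1.        ]]), 'R': array([[-0.99968994, -0.01842933, -0.01674472],
       [ 0.00344585,  0.56360898, -0.82603453],
       [ 0.02466073, -0.82583611, -0.56337072]]), 't': array([ 0.61237323, -0.11240037,  1.10099448])}
```

View pics/scene0.png

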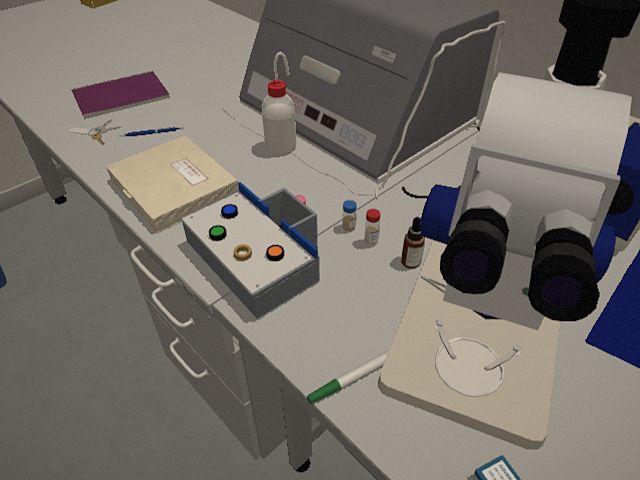

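View pics/side0.png

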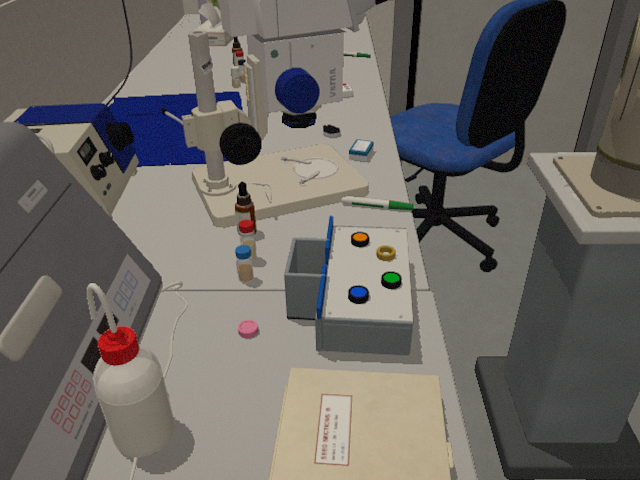

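The scene view shows blue (229,211), green (217,232), ring (243,252) and amber (275,252). In the side view they are at (359,295), (391,280), (386,253) and (360,240).

```bash
cat > h.py <<'E'
import numpy as np, cv2
from workcell import *
def ray(n,uv,z,p=None):
    p=p or camera_params(n); uv=np.atleast_2d(uv).astype(float)
    d=np.c_[uv,np.ones(len(uv))]@np.linalg.inv(p['mtx']).T@p['R']; c=-p['R'].T@p['t']
    return (c+d*((z-c[2])/d[:,2])[:,None])[:,:2]
HUE={'amber':(5,17),'ring':(19,29),'green':(50,75),'blue':(105,125)}
def discs(n,im,win):
    x0,y0,x1,y1=win; h=cv2.cvtColor(im,cv2.COLOR_RGB2HSV); out={}
    for k,(a,b) in HUE.items():
        m=cv2.inRange(h,(a,110,60),(b,255,255)); w=np.zeros_like(m); w[y0:y1,x0:x1]=m[y0:y1,x0:x1]
        N,_,st,ce=cv2.connectedComponentsWithStats(w)
        out[k]=[(ce[i].round(1).tolist(),int(st[i,4]),ray(n,ce[i],.072)[0].round(4).tolist()) for i in range(1,N) if st[i,4]>15]
    return out
WIN={'scene':(180,195,320,290),'side':(315,220,420,330)}
E
python3 - <<'E'
from h import *
for n,seed in(('scene',(255,230)),('side',(370,262))):
    im=cv2.imread(f'pics/{n}0.png')[:,:,::-1].copy()
    p=camera_params(n);print(n,-p['R'].T@p['t'])
    for k,v in discs(n,im,WIN[n]).items():print(k,v)
    g=im.min(2); print(im[seed[1],seed[0]])
    m=cv2.inRange(g,int(g[seed[1],seed[0]])-25,255); 
    N,l=cv2.connectedComponents(m); m=(l==l[seed[1],seed[0]]).astype('u1')*255
    c=max(cv2.findContours(m,0,2)[0],key=cv2.contourArea); q=cv2.approxPolyDP(cv2.convexHull(c),3,True)[:,0]
    print(q.tolist(), ray(n,q,.062).round(4).tolist())
    cv2.drawContours(im,[c],-1,(255,0,0),1); x0,y0,x1,y1=(160,170,340,305) if n=='scene' else (280,205,460,340)
    cv2.imwrite(f'pics/c_{n}.png',cv2.resize(im[y0:y1,x0:x1,::-1],(800,600),interpolation=2))
E
```

```text
scene [ 0.20960004 -0.17409171  0.63274998]
amber [([274.5, 250.6], 121, [0.5416, 0.2816])]
ring [([241.9, 251.9], 151, [0.5036, 0.3143])]
green [([216.9, 230.7], 96, [0.5037, 0.3803])]
blue [([258.7, 203.6], 197, [0.5945, 0.3872]), ([228.8, 209.0], 91, [0.5493, 0.4107]), ([285.2, 225.5], 81, [0.5909, 0.3139]), ([303.2, 241.7], 299, [0.5867, 0.2657])]
[184 175 161]
[[183, 217], [237, 192], [310, 259], [251, 292]] [[0.4874, 0.4576], [0.5935, 0.4491], [0.5753, 0.238], [0.4688, 0.2482]]
side [0.58541934 0.98387648 0.53767549]
amber [([359.7, 236.8], 106, [0.5441, 0.2854])]
ring [([385.5, 252.9], 214, [0.509, 0.3273])]
green [([391.0, 277.3], 132, [0.5062, 0.3842])]
blue [([323.9, 271.5], 467, [0.5967, 0.3709]), ([358.0, 291.7], 148, [0.5518, 0.4147])]
[182 175 164]
[[257, 220], [339, 203], [409, 212], [427, 283], [412, 320], [326, 316], [255, 288]] [[0.7059, 0.2208], [0.5735, 0.168], [0.4599, 0.1982], [0.4569, 0.3841], [0.486, 0.4582], [0.5934, 0.4507], [0.6897, 0.3943]]
```

View pics/c_side.png

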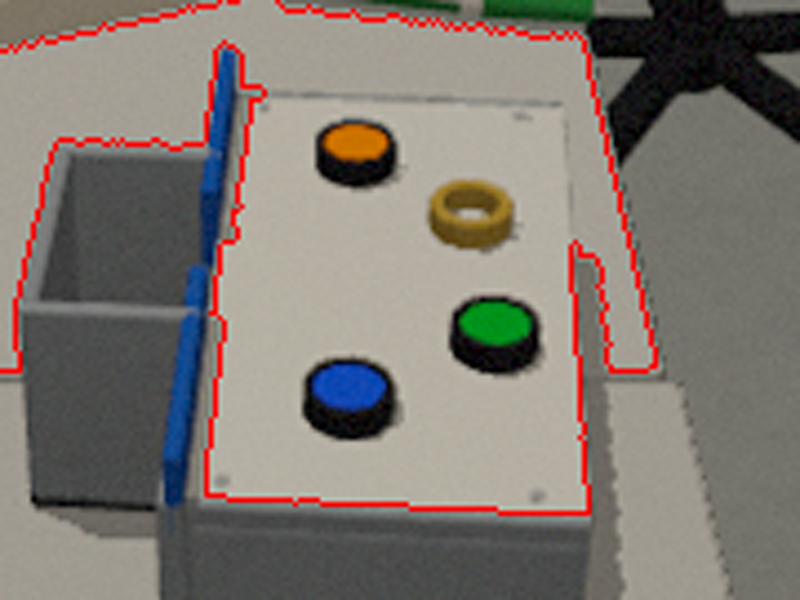

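View pics/c_scene.png

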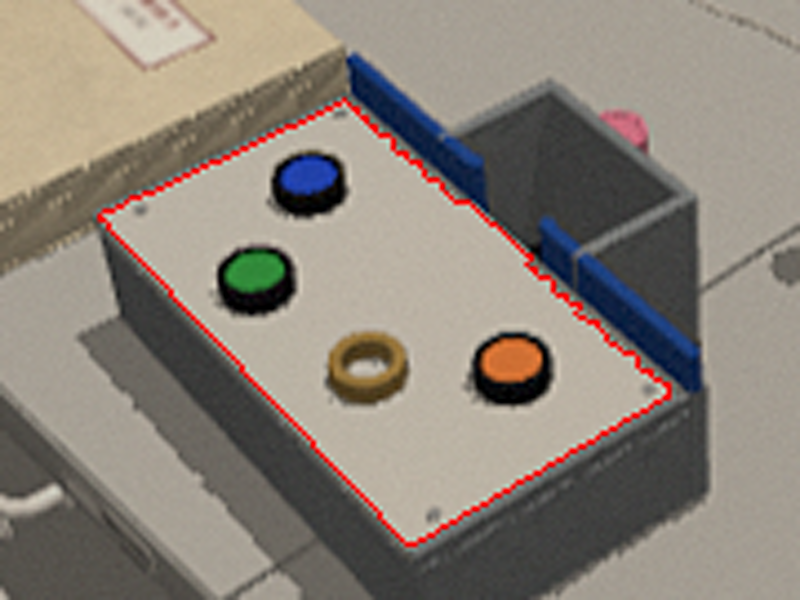

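```bash
cat >> h.py <<'E'
PSI=-0.0870; G=np.array([.5889,.3455])
def T(w): d=np.asarray(w)[...,:2]-G; c,s=np.cos(PSI),np.sin(PSI); return np.stack([c*d[...,0]+s*d[...,1],-s*d[...,0]+c*d[...,1]],-1)*1000
def tcp():
    from scipy.spatial.transform import Rotation as Q
    o=get_obs(); R=Q.from_quat(o['ee_rot']).as_matrix(); yaw=np.degrees(np.arctan2(R[1,0],R[0,0])-PSI)
    print('t %.2f'%o['clock'],'tray',T(o['position']).round(1),'z %.1f'%(o['position'][2]*1000),'yaw_in_tray %.1f'%(yaw%360),'w %.3f'%o['grip_width'],'F',o['ft_force'].round(1))
    return o,R
def go(x,y,z,yaw=None):
    o,R=tcp(); c,s=np.cos(PSI),np.sin(PSI)
    t=np.array([G[0]+(c*x-s*y)/1e3,G[1]+(s*x+c*y)/1e3,z/1e3]); print('->',(x,y,z),'units',(R.T@(t-o['position'])/.04).round(2))
def look():
    for n in('scene','side'):
        print(n,{k:[(v[1],T(v[2]).round(0).tolist()) for v in vs] for k,vs in discs(n,camera(n),WIN[n]).items()})
E
python3 - <<'E'
from h import *
print('gap scene z62',T(ray('scene',[[269.6,216.1],[279.3,227.4]],.062)),'\nz80',T(ray('scene',[[269.1,206],[282.2,219]],.080)),'\nside z80',T(ray('side',[[327,251.6],[324.5,265]],.080)))
print('deck side',T(ray('side',[[412.5,320.5],[326,316.5],[407.1,228.2],[338,227]],.062)))
print('deck scene',T([[0.4874, 0.4576], [0.5935, 0.4491], [0.5753, 0.238], [0.4688, 0.2482]]))
S={'amber':[(.5416,.2816),(.5441,.2854)],'ring':[(.5036,.3143),(.509,.3273)],'green':[(.5037,.3803),(.5062,.3842)],'blue':[(.5493,.4107),(.5518,.4147)]}
for k,v in S.items(): print(k,T(v[0]),T(v[1]))
go(-112,26,150)
E
```

```text
gap scene z62 [[  4.0058204   13.63548623]
 [  0.50249852 -19.64781939]] 
z80 [[  7.18476676  17.48806228]
 [  5.27907854 -22.83451521]] 
side z80 [[  4.62565602 -10.13078299]
 [  5.09692716  21.84774176]]
deck side [[-112.8874888   104.16215667]
 [  -4.74787608  106.11205833]
 [-111.46161072 -108.71898194]
 [  -3.89516923 -103.64092168]]
deck scene [[-110.8565171   102.85666053]
 [  -4.41923187  103.60786838]
 [  -4.20785697 -108.27513075]
 [-111.19134285 -107.36752431]]
amber [-41.56881643 -67.76823371] [-39.40845482 -63.76538001]
ring [-82.26640864 -38.49373988] [-78.01640583 -25.07369979]
green [-87.90154606  27.26532965] [-85.74987347  31.36780514]
blue [-45.11547528  61.51255067] [-42.97249173  65.71464795]
t 0.10 tray [-337.9  189.8] z 230.6 yaw_in_tray 159.5 w 0.999 F [-0.7  0.1 -0.1]
-> (-112, 26, 150) units [-6.72 -1.85  2.02]
```

carry_out:
  commands:
    - [[0, 0, 0, 0, 0, -0.86], [0, 0, 0, 0, 0, -0.86], [0, 0, 0, 0, 0, -0.85], [0, 0, 0, 0, 0, -0.85], [-0.46, -0.33, 0.2, 0, 0, 0], [-0.46, -0.33, 0.2, 0, 0, 0], [-0.46, -0.33, 0.2, 0, 0, 0], [-0.46, -0.33, 0.2, 0, 0, 0], [-0.46, -0.33, 0.2, 0, 0, 0], [-0.46, -0.33, 0.2, 0, 0, 0], [-0.46, -0.33, 0.2, 0, 0, 0], [-0.46, -0.33, 0.2, 0, 0, 0], [-0.46, -0.33, 0.2, 0, 0, 0], [-0.46, -0.33, 0.2, 0, 0, 0], [-0.46, -0.33, 0.2, 0, 0, 0], [-0.46, -0.33, 0.2, 0, 0, 0], [0, 0, 0, 0, 0, 0], [0, 0, 0, 0, 0, 0]]
  hand: 0.62

```text
clock: 1.6
position: [0.4759, 0.3857, 0.1344]
ee_rot: [0.045, 0.999, -0.001, -0.0]
ft_force: [-1.4, 1.1, -0.4]
grip_width: 0.188
grasp_force: 0.0
```

```bash
sed -i 's/G=np.array(\[.5889,.3455\])/G=np.array([.5888,.3440])/' h.py
python3 - <<'E'
from h import *
go(-118,31,66)
cv2.imwrite('pics/s1.png',cv2.resize(camera('side')[130:400,240:600,::-1],(800,600)))
E
```

```text
t 1.60 tray [-116.1   31.7] z 134.4 yaw_in_tray 179.9 w 0.188 F [-1.4  1.1 -0.4]
-> (-118, 31, 66) units [ 0.05 -0.02  1.71]
```

View pics/s1.png

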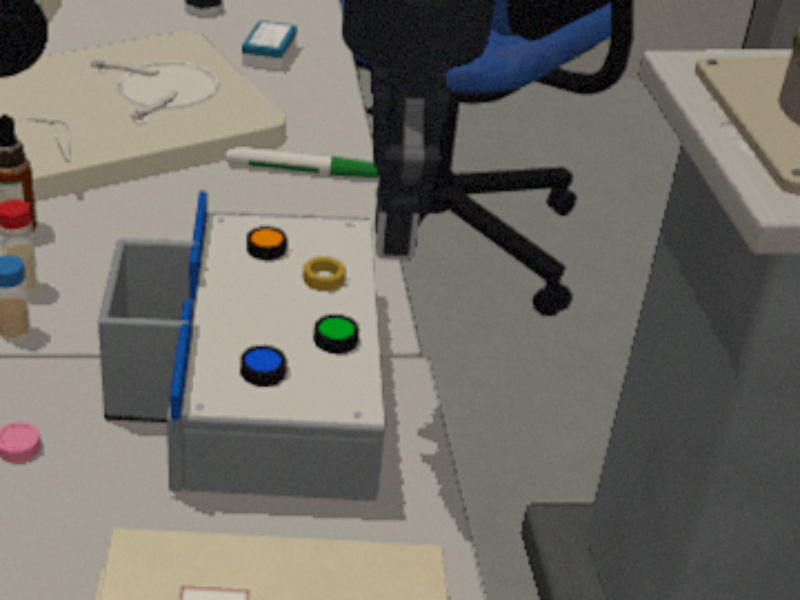

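carry_out:
  commands:
    - [[0.01, 0, 0.28, 0, 0, 0], [0.01, 0, 0.28, 0, 0, 0], [0.01, 0, 0.28, 0, 0, 0], [0.01, 0, 0.29, 0, 0, 0], [0.01, 0, 0.29, 0, 0, 0], [0, 0, 0.29, 0, 0, 0], [0, 0, 0, 0, 0, 0], [-0.11, 0, 0, 0, 0, 0], [-0.11, 0, 0, 0, 0, 0], [-0.12, -0.03, 0, 0, 0, 0], [-0.12, -0.03, 0, 0, 0, 0], [-0.12, -0.02, 0, 0, 0, 0], [-0.12, -0.02, 0, 0, 0, 0]]

```text
clock: 2.73
position: [0.5016, 0.3809, 0.0673]
ee_rot: [0.043, 0.999, 0.0, 0.0]
ft_force: [-0.9, 0.3, 0.3]
grip_width: 0.188
grasp_force: 0.1
```

Run:
```python
from h import *
go(-52,3,66)
look()
```

```text
t 2.73 tray [-90.1  29.2] z 67.3 yaw_in_tray 180.0 w 0.188 F [-0.9  0.3  0.3]
-> (-52, 3, 66) units [-0.95 -0.65  0.03]
scene {'amber': [(121, [-42.0, -66.0])], 'ring': [(152, [-83.0, -37.0])], 'green': [(65, [-67.0, 26.0])], 'blue': [(205, [2.0, 43.0]), (85, [4.0, -30.0]), (311, [5.0, -79.0])]}
side {'amber': [(103, [-39.0, -62.0])], 'ring': [(94, [-71.0, -23.0])], 'green': [(131, [-66.0, 30.0])], 'blue': [(459, [6.0, 27.0]), (148, [-43.0, 67.0])]}
```

carry_out:
  commands:
    - [[-0.12, -0.08, 0, 0, 0, 0], [-0.12, -0.08, 0, 0, 0, 0], [-0.12, -0.08, 0, 0, 0, 0], [-0.12, -0.08, 0, 0, 0, 0], [-0.12, -0.08, 0, 0, 0, 0], [-0.12, -0.08, 0, 0, 0, 0], [-0.12, -0.08, 0, 0, 0, 0], [-0.12, -0.08, 0, 0, 0, 0], [-0.1, -0.01, 0, 0, 0, 0], [-0.1, -0.01, 0, 0, 0, 0], [-0.1, -0.01, 0, 0, 0, 0], [-0.1, 0, 0, 0, 0, 0]]

```text
clock: 3.83
position: [0.5529, 0.3498, 0.0669]
ee_rot: [0.043, 0.999, 0.0, -0.0]
ft_force: [1.0, 0.3, -0.3]
grip_width: 0.19
grasp_force: 0.0
```

Run:
```python
from h import *
go(-16,2,66)
look()
```

```text
t 3.83 tray [-36.3   2.6] z 66.9 yaw_in_tray 180.0 w 0.190 F [ 1.   0.3 -0.3]
-> (-16, 2, 66) units [-0.51 -0.02  0.02]
scene {'amber': [(121, [-42.0, -66.0])], 'ring': [(163, [-83.0, -38.0])], 'green': [(52, [-14.0, -2.0])], 'blue': [(90, [-45.0, 63.0]), (84, [4.0, -30.0]), (310, [4.0, -79.0])]}
side {'amber': [], 'ring': [(210, [-78.0, -24.0])], 'green': [(118, [-12.0, 5.0])], 'blue': [(466, [6.0, 27.0]), (145, [-43.0, 67.0])]}
```

carry_out:
  commands:
    - [[-0.09, 0, 0, 0, 0, 0], [-0.09, 0, 0, 0, 0, 0], [-0.09, 0, 0, 0, 0, 0], [-0.09, 0, 0, 0, 0, 0], [-0.09, 0, 0, 0, 0, 0], [-0.09, 0, 0, 0, 0, 0], [0, 0, 0, 0, 0, 0], [0, 0, 0, 0, 0, 0], [0.25, 0, 0, 0, 0, 0], [0.25, 0, -0.2, 0, 0, 0], [0.1, 0, -0.4, 0, 0, 0], [0, 0, -0.4, 0, 0, 0], [0, 0, -0.2, 0, 0, 0], [0, 0, 0, 0, 0, 0]]

```text
clock: 5.1
position: [0.5505, 0.351, 0.1178]
ee_rot: [0.043, 0.999, 0.001, 0.002]
ft_force: [0.2, 0.3, -0.1]
grip_width: 0.189
grasp_force: 0.0
```

Run:
```python
from h import *
go(-44,95,110)
look()
cv2.imwrite('pics/s2.png',cv2.resize(camera('scene')[170:305,160:340,::-1],(800,600)))
```

```text
t 5.10 tray [-38.8   3.6] z 117.8 yaw_in_tray 180.1 w 0.189 F [ 0.2  0.3 -0.1]
-> (-44, 95, 110) units [0.13 2.28 0.2 ]
scene {'amber': [(121, [-42.0, -66.0])], 'ring': [(153, [-83.0, -38.0])], 'green': [], 'blue': [(102, [3.0, 28.0]), (93, [-45.0, 63.0]), (84, [4.0, -30.0]), (311, [5.0, -79.0])]}
side {'amber': [], 'ring': [(215, [-78.0, -24.0])], 'green': [], 'blue': [(458, [6.0, 26.0]), (147, [-43.0, 67.0])]}
```

View pics/s2.png

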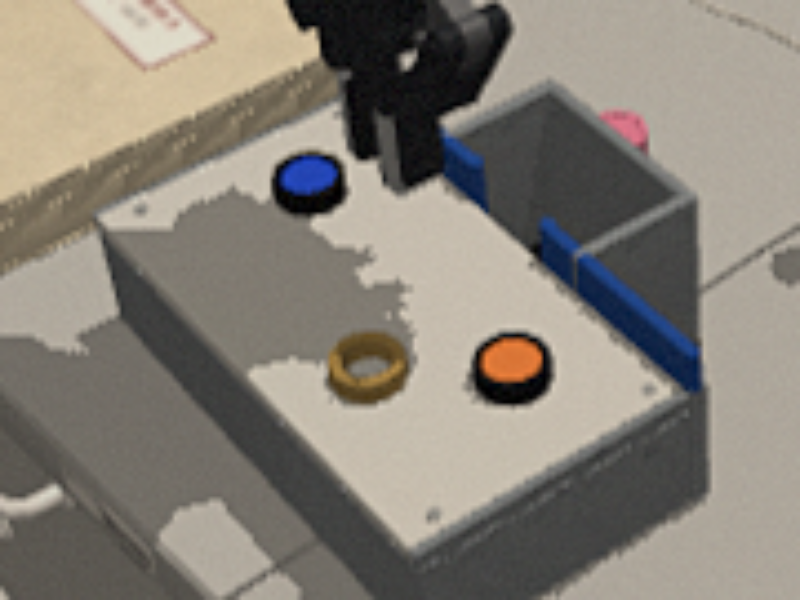

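carry_out:
  commands:
    - [[0.03, 0.58, 0, 0, 0, 0], [0.03, 0.58, 0, 0, 0, 0], [0.03, 0.58, 0, 0, 0, 0], [0.03, 0.58, 0, 0, 0, 0], [0, 0, 0, 0, 0, 0.94], [0, 0, 0, 0, 0, 0.94], [0, 0, 0, 0, 0, 0.94], [0, 0, 0, 0, 0, 0.94], [0, 0, 0, 0, 0, 0.94], [0, 0, 0, 0, 0, 0.94], [0, 0, 0, 0, 0, 0.94], [0, 0, 0, 0, 0, 0.94], [0, 0, 0, 0, 0, 0.94], [0, 0, 0, 0, 0, 0.94], [0, 0, 0, 0, 0, 0.94], [0, 0, 0, 0, 0, 0.94], [0, 0, 0, 0, 0, 0.94], [0, 0, 0, 0, 0, 0.94], [0, 0, 0, 0, 0, 0.94], [0, 0, 0, 0, 0, 0.94]]

```text
clock: 6.92
position: [0.553, 0.4422, 0.1134]
ee_rot: [0.74, 0.672, -0.001, 0.0]
ft_force: [-0.0, 0.3, -0.2]
grip_width: 0.19
grasp_force: 0.0
```

Run:
```python
from h import *
go(-44,97,66); print(get_obs()['joint_pos'].round(2))
```

```text
t 6.92 tray [-44.2  94.7] z 113.4 yaw_in_tray 89.5 w 0.190 F [-0.   0.3 -0.2]
-> (-44, 97, 66) units [0.06 0.01 1.18]
[-0.96  0.61  0.33  1.36 -0.2   1.21 -0.71]
```

carry_out:
  commands:
    - [[0.02, 0, 0.29, 0, 0, 0], [0.02, 0, 0.29, 0, 0, 0], [0.02, 0, 0.3, 0, 0, 0], [0, 0, 0.3, 0, 0, 0], [0, 0, 0, 0, 0, 0], [-0.12, 0, 0, 0, 0, 0], [-0.12, 0, 0, 0, 0, 0], [-0.12, 0.03, 0, 0, 0, 0], [-0.12, 0.03, 0, 0, 0, 0], [-0.12, 0.03, 0, 0, 0, 0], [-0.12, 0.03, 0, 0, 0, 0], [-0.12, 0.03, 0, 0, 0, 0], [-0.12, 0.03, 0, 0, 0, 0], [-0.12, 0.03, 0, 0, 0, 0], [-0.12, 0.03, 0, 0, 0, 0], [-0.12, 0.03, 0, 0, 0, 0], [-0.12, 0.03, 0, 0, 0, 0]]

```text
clock: 8.33
position: [0.5605, 0.3862, 0.0677]
ee_rot: [0.738, 0.674, 0.0, -0.0]
ft_force: [-0.8, -0.9, 0.3]
grip_width: 0.189
grasp_force: 0.1
```

Run:
```python
from h import *
go(-30,27,66); look()
```

```text
t 8.33 tray [-31.9  39.6] z 67.7 yaw_in_tray 89.8 w 0.189 F [-0.8 -0.9  0.3]
-> (-30, 27, 66) units [-0.31  0.05  0.04]
scene {'amber': [(121, [-42.0, -66.0])], 'ring': [(152, [-82.0, -37.0])], 'green': [], 'blue': [(139, [3.0, 34.0]), (99, [-34.0, 16.0]), (85, [4.0, -30.0]), (311, [5.0, -79.0])]}
side {'amber': [], 'ring': [(117, [-83.0, -20.0])], 'green': [], 'blue': [(46, [7.0, -59.0]), (294, [5.0, 66.0]), (113, [-30.0, 18.0])]}
```

carry_out:
  commands:
    - [[-0.11, 0, 0, 0, 0, 0], [-0.11, 0, 0, 0, 0, 0], [-0.11, 0, 0, 0, 0, 0], [0, 0, 0, 0, 0, 0], [0.3, 0, 0, 0, 0, 0], [0.2, 0, -0.3, 0, 0, 0], [0, 0, -0.5, 0, 0, -0.5], [0, 0, -0.4, 0, 0, -0.9], [0, 0, 0, 0, 0, -1], [0, 0, 0, 0, 0, -1], [0, 0, 0, 0, 0, -1], [0, 0, 0, 0, 0, -1], [0, 0, 0, 0, 0, -1], [0, 0, 0, 0, 0, -1], [0, 0, 0, 0, 0, -1], [0, 0, 0, 0, 0, -1], [0, 0, 0, 0, 0, -1], [0, 0, 0, 0, 0, -1], [0, 0, 0, 0, 0, -1], [0, 0, 0, 0, 0, -1]]

```text
clock: 10.1
position: [0.5608, 0.3948, 0.1157]
ee_rot: [0.126, 0.992, 0.0, -0.0]
ft_force: [-0.5, 0.2, -0.1]
grip_width: 0.187
grasp_force: 0.0
```

Run:
```python
from h import *
go(-60,5,110); look()
```

```text
t 10.10 tray [-32.3  48.2] z 115.7 yaw_in_tray 170.5 w 0.187 F [-0.5  0.2 -0.1]
-> (-60, 5, 110) units [ 0.51 -1.18  0.14]
scene {'amber': [(121, [-42.0, -66.0])], 'ring': [(159, [-83.0, -37.0])], 'green': [], 'blue': [(205, [2.0, 43.0]), (85, [4.0, -30.0]), (102, [-33.0, 1.0]), (312, [5.0, -79.0])]}
side {'amber': [(39, [-45.0, -63.0])], 'ring': [(213, [-78.0, -24.0])], 'green': [], 'blue': [(442, [6.0, 31.0]), (78, [-32.0, 9.0])]}
```

carry_out:
  commands:
    - [[0, 0, 0, 0, 0, -0.65], [0, 0, 0, 0, 0, 0], [0.35, -0.54, 0, 0, 0, 0], [0.35, -0.54, 0, 0, 0, 0], [0, 0, 0, 0, 0, 0], [0, 0, 0, 0, 0, 0]]

```text
clock: 10.7
position: [0.525, 0.356, 0.116]
ee_rot: [0.097, 0.995, 0.0, -0.0]
ft_force: [0.6, 0.3, 0.0]
grip_width: 0.187
grasp_force: 0.0
```

Run:
```python
from h import *
go(-62,5,66)
```

```text
t 10.70 tray [-64.6   6.4] z 116.0 yaw_in_tray 173.8 w 0.187 F [0.6 0.3 0. ]
-> (-62, 5, 66) units [-0.07 -0.03  1.25]
```

carry_out:
  commands:
    - [[0, 0, 0, 0, 0, -0.52], [-0.04, 0, 0, 0, 0, -0.52], [-0.04, 0, 0.31, 0, 0, 0], [0, 0, 0.31, 0, 0, 0], [0, 0, 0.31, 0, 0, 0], [0, 0, 0.31, 0, 0, 0], [0, 0, 0, 0, 0, 0], [-0.1, 0, 0, 0, 0, 0], [-0.1, 0, 0, 0, 0, 0], [-0.1, -0.02, 0, 0, 0, 0], [-0.1, -0.02, 0, 0, 0, 0], [-0.1, -0.02, 0, 0, 0, 0], [-0.1, -0.02, 0, 0, 0, 0], [0, 0, 0, 0, 0, 0]]

```text
clock: 11.87
position: [0.5533, 0.3501, 0.0662]
ee_rot: [0.041, 0.999, -0.0, 0.0]
ft_force: [-0.0, 0.2, -0.1]
grip_width: 0.191
grasp_force: 0.0
```

Run:
```python
from h import *
go(-15,2,66);look()
```

```text
t 11.87 tray [-35.9   3. ] z 66.2 yaw_in_tray 180.3 w 0.191 F [-0.   0.2 -0.1]
-> (-15, 2, 66) units [-0.52 -0.03  0.  ]
scene {'amber': [(121, [-42.0, -66.0])], 'ring': [(158, [-82.0, -37.0])], 'green': [], 'blue': [(60, [-13.0, -3.0]), (84, [4.0, -30.0]), (311, [5.0, -79.0])]}
side {'amber': [], 'ring': [(212, [-78.0, -24.0])], 'green': [], 'blue': [(460, [6.0, 27.0]), (126, [-13.0, 5.0])]}
```

carry_out:
  commands:
    - [[-0.09, 0, 0, 0, 0, 0], [-0.09, 0, 0, 0, 0, 0], [-0.09, 0, 0, 0, 0, 0], [-0.09, 0, 0, 0, 0, 0], [-0.09, 0, 0, 0, 0, 0], [-0.09, 0, 0, 0, 0, 0], [0, 0, 0, 0, 0, 0], [0, 0, 0, 0, 0, 0], [0.25, 0, 0, 0, 0, 0], [0.25, 0, -0.2, 0, 0, 0], [0.1, 0, -0.4, 0, 0, 0], [0, 0, -0.4, 0, 0, 0], [0, 0, -0.2, 0, 0, 0], [0.03, -0.5, 0, 0, 0, 0], [0.03, -0.5, 0, 0, 0, 0], [0.02, -0.5, 0, 0, 0, 0], [0, -0.5, 0, 0, 0, 0], [0, -0.5, 0, 0, 0, 0], [0, 0, 0, 0, 0, 0]]

```text
clock: 13.55
position: [0.5385, 0.2471, 0.1145]
ee_rot: [0.043, 0.999, -0.001, 0.0]
ft_force: [1.2, -1.4, 0.3]
grip_width: 0.191
grasp_force: 0.0
```

carry_out:
  commands:
    - [[0, 0, 0, 0, 0, 0.94], [0, 0, 0, 0, 0, 0.94], [0, 0, 0, 0, 0, 0.94], [0, 0, 0, 0, 0, 0.94], [0, 0, 0, 0, 0, 0.94], [0, 0, 0, 0, 0, 0.94], [0, 0, 0, 0, 0, 0.94], [0, 0, 0, 0, 0, 0.94], [0, 0, 0, 0, 0, 0.94], [0, 0, 0, 0, 0, 0.94], [0, 0, 0, 0, 0, 0.94], [0, 0, 0, 0, 0, 0.94], [0, 0, 0, 0, 0, 0.94], [0, 0, 0, 0, 0, 0.94], [0, 0, 0, 0, 0, 0.94], [0, 0, 0, 0, 0, 0.94], [0, 0, 0, 0, 0, 0]]

```text
clock: 14.97
position: [0.5378, 0.2524, 0.1143]
ee_rot: [0.738, 0.675, 0.0, -0.0]
ft_force: [-0.1, -0.1, -0.6]
grip_width: 0.188
grasp_force: 0.0
```

Run:
```python
from h import *
go(-40,-97,66);look()
```

```text
t 14.97 tray [-42.8 -95.7] z 114.3 yaw_in_tray 89.9 w 0.188 F [-0.1 -0.1 -0.6]
-> (-40, -97, 66) units [-0.03  0.07  1.21]
scene {'amber': [(100, [-43.0, -66.0])], 'ring': [(146, [-82.0, -38.0])], 'green': [], 'blue': [(26, [-2.0, 36.0]), (21, [4.0, -23.0]), (228, [5.0, -88.0])]}
side {'amber': [(101, [-39.0, -62.0])], 'ring': [(217, [-78.0, -24.0])], 'green': [], 'blue': [(459, [6.0, 27.0])]}
```

carry_out:
  commands:
    - [[-0.02, 0.03, 0.3, 0, 0, 0], [-0.01, 0.02, 0.3, 0, 0, 0], [0, 0, 0.3, 0, 0, 0], [0, 0, 0.31, 0, 0, 0], [0, 0, 0, 0, 0, 0], [0.12, 0, 0, 0, 0, 0], [0.12, 0, 0, 0, 0, 0], [0.12, 0.02, 0, 0, 0, 0], [0.12, 0.02, 0, 0, 0, 0], [0.12, 0.02, 0, 0, 0, 0], [0.12, 0.02, 0, 0, 0, 0], [0.12, 0.02, 0, 0, 0, 0], [0.12, 0.02, 0, 0, 0, 0], [0.12, 0.02, 0, 0, 0, 0], [0.12, 0.02, 0, 0, 0, 0], [0.12, 0.02, 0, 0, 0, 0], [0.12, 0.02, 0, 0, 0, 0], [0.12, 0.02, 0, 0, 0, 0], [0, 0, 0, 0, 0, 0]]

```text
clock: 16.65
position: [0.5545, 0.313, 0.0657]
ee_rot: [0.736, 0.677, 0.0, -0.0]
ft_force: [-0.5, -0.3, 0.8]
grip_width: 0.19
grasp_force: 0.0
```

Run:
```python
from h import *
go(-30,-21,66);look()
```

```text
t 16.65 tray [-31.5 -33.9] z 65.7 yaw_in_tray 90.1 w 0.190 F [-0.5 -0.3  0.8]
-> (-30, -21, 66) units [ 0.32  0.04 -0.01]
scene {'amber': [], 'ring': [(145, [-83.0, -38.0])], 'green': [], 'blue': [(80, [4.0, -31.0]), (311, [5.0, -79.0])]}
side {'amber': [(120, [-31.0, -9.0])], 'ring': [(211, [-78.0, -23.0])], 'green': [], 'blue': [(423, [5.0, 36.0])]}
```

Push 13 mm more, retreat, raise, turn back.

carry_out:
  commands:
    - [[0.11, 0, 0, 0, 0, 0], [0.11, 0, 0, 0, 0, 0], [0.11, 0, 0, 0, 0, 0], [0, 0, 0, 0, 0, 0], [-0.3, 0, 0, 0, 0, 0], [-0.2, 0, -0.3, 0, 0, 0], [0, 0, -0.5, 0, 0, 0], [0, 0, -0.4, 0, 0, 0], [0, 0, 0, 0, 0, 0]]

```text
clock: 17.5
position: [0.5561, 0.3039, 0.1184]
ee_rot: [0.737, 0.675, 0.003, 0.001]
ft_force: [1.0, 0.7, 1.2]
grip_width: 0.191
grasp_force: 0.0
```

carry_out:
  commands:
    - [[0, 0, 0, 0, 0, -0.94], [0, 0, 0, 0, 0, -0.94], [0, 0, 0, 0, 0, -0.94], [0, 0, 0, 0, 0, -0.94], [0, 0, 0, 0, 0, -0.94], [0, 0, 0, 0, 0, -0.94], [0, 0, 0, 0, 0, -0.94], [0, 0, 0, 0, 0, -0.94], [0, 0, 0, 0, 0, -0.94], [0, 0, 0, 0, 0, -0.94], [0, 0, 0, 0, 0, -0.94], [0, 0, 0, 0, 0, -0.94], [0, 0, 0, 0, 0, -0.94], [0, 0, 0, 0, 0, -0.94], [0, 0, 0, 0, 0, -0.94], [0, 0, 0, 0, 0, -0.94], [0, 0, 0, 0, 0, 0], [0, 0, 0, 0, 0, 0]]

```text
clock: 19.0
position: [0.5541, 0.3038, 0.114]
ee_rot: [0.043, 0.999, -0.0, 0.0]
ft_force: [0.3, 0.1, -0.4]
grip_width: 0.187
grasp_force: 0.0
```

Run:
```python
from h import *
go(-61,5,110);look()
```

```text
t 19.00 tray [-31.  -43.1] z 114.0 yaw_in_tray 180.1 w 0.187 F [ 0.3  0.1 -0.4]
-> (-61, 5, 110) units [0.75 1.2  0.1 ]
scene {'amber': [(106, [-33.0, -0.0])], 'ring': [(138, [-82.0, -38.0])], 'green': [], 'blue': [(67, [-1.0, 62.0]), (84, [4.0, -30.0]), (312, [5.0, -79.0])]}
side {'amber': [(124, [-31.0, 4.0])], 'ring': [(212, [-78.0, -24.0])], 'green': [], 'blue': [(459, [6.0, 27.0])]}
```

carry_out:
  commands:
    - [[0.25, 0.4, 0, 0, 0, 0], [0.25, 0.4, 0, 0, 0, 0], [0.25, 0.4, 0, 0, 0, 0], [0, 0, 0, 0, 0, 0], [0, 0, 0.3, 0, 0, 0], [0, 0, 0.3, 0, 0, 0], [0, 0, 0.3, 0, 0, 0], [0, 0, 0.3, 0, 0, 0], [0, 0, 0, 0, 0, 0], [-0.1, 0, 0, 0, 0, 0], [-0.1, 0, 0, 0, 0, 0], [-0.1, -0.02, 0, 0, 0, 0], [-0.1, -0.02, 0, 0, 0, 0], [-0.1, -0.02, 0, 0, 0, 0], [-0.1, -0.01, 0, 0, 0, 0], [0, 0, 0, 0, 0, 0]]

```text
clock: 20.43
position: [0.5526, 0.3499, 0.0657]
ee_rot: [0.041, 0.999, -0.0, 0.0]
ft_force: [-0.7, -0.8, -0.1]
grip_width: 0.189
grasp_force: 0.0
```

Run:
```python
from h import *
go(-15,2,66);look()
```

```text
t 20.43 tray [-36.5   2.7] z 65.7 yaw_in_tray 180.3 w 0.189 F [-0.7 -0.8 -0.1]
-> (-15, 2, 66) units [-0.54 -0.02 -0.01]
scene {'amber': [(56, [-13.0, -3.0])], 'ring': [(151, [-83.0, -37.0])], 'green': [], 'blue': [(84, [4.0, -30.0]), (310, [5.0, -79.0])]}
side {'amber': [(122, [-13.0, 5.0])], 'ring': [(213, [-78.0, -24.0])], 'green': [], 'blue': [(460, [6.0, 27.0])]}
```

carry_out:
  commands:
    - [[-0.09, 0, 0, 0, 0, 0], [-0.09, 0, 0, 0, 0, 0], [-0.09, 0, 0, 0, 0, 0], [-0.09, 0, 0, 0, 0, 0], [-0.09, 0, 0, 0, 0, 0], [-0.09, 0, 0, 0, 0, 0], [0, 0, 0, 0, 0, 0], [0, 0, 0, 0, 0, 0], [0.25, 0, 0, 0, 0, 0], [0.25, 0, -0.2, 0, 0, 0], [0.1, 0, -0.4, 0, 0, 0], [0, 0, -0.5, 0, 0, 0], [0, 0, -0.7, 0, 0, 0], [0, 0, -0.7, 0, 0, 0], [0, 0, -0.7, 0, 0, 0], [0, 0, 0, 0, 0, 0], [0, 0, 0, 0, 0, 0], [0, 0, 0, 0, 0, 0], [0, 0, 0, 0, 0, 0]]

```text
clock: 22.12
position: [0.5481, 0.3505, 0.1927]
ee_rot: [0.04, 0.999, -0.001, -0.001]
ft_force: [0.7, 0.7, 0.4]
grip_width: 0.19
grasp_force: 0.0
```

Run:
```python
from h import *
tcp();look()
a=camera('scene')[170:305,160:340,::-1];b=camera('side')[205:340,280:460,::-1]
cv2.imwrite('pics/s3.png',cv2.resize(np.hstack([a,b]),(800,300)))
```

```text
t 22.12 tray [-41.1   2.9] z 192.7 yaw_in_tray 180.4 w 0.190 F [0.7 0.7 0.4]
scene {'amber': [], 'ring': [(148, [-82.0, -38.0])], 'green': [], 'blue': [(204, [2.0, 44.0]), (85, [4.0, -30.0]), (311, [5.0, -79.0])]}
side {'amber': [], 'ring': [(213, [-78.0, -24.0])], 'green': [], 'blue': [(459, [6.0, 27.0])]}
```

View pics/s3.png

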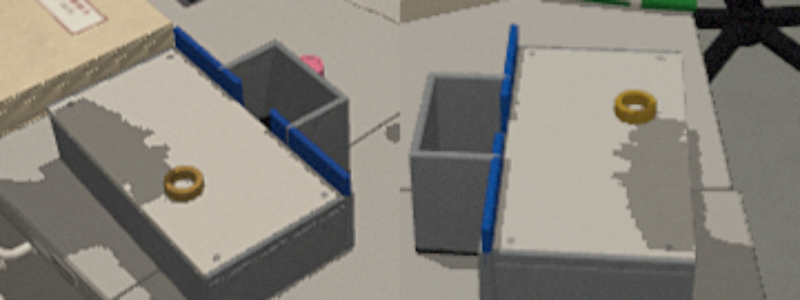

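The deck is empty except for the ring, which has not moved. All three filters have dropped below the slot rim, out of view.

```bash
python3 -c "
from workcell import *
print(hand_in())"
```

```text
the job is handed in; nothing more can be done
None
```

I swept all three filters (green, then blue, then amber) through the gap one at a time and handed the job in at about 22 s; in the last pictures the deck holds only the ring, unmoved. I did not look inside the slot or recheck the vials and bottle, and the hand-in returned no verdict.

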